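Cramp up the enamelled plaque with the turnbuckle

ROBOT

A 6-joint arm with a two-finger parallel gripper is mounted at the origin on the work surface. World frame = base frame: x ahead of the robot, y to its left, z up, the work surface at z = 0. Lengths are in m, angles in rad, forces in N, time in s.
With the tool pointing down it reaches from about 0.375 to 0.925 m from the base axis. Payload 5.7 kg.
Tool frame: the origin (TCP) lies at the centre of the arm's flange, where the gripper is bolted on; the fingertips stand 173 mm ahead of it and the grasp point (between the pads) lies 155 mm ahead of it; z points along the fingers, y is the line along which they close (so a half turn about z gives the same grasp; the last joint's range is limited). The gripper opens to 85 mm and grips with 20 to 120 N. Pads are 22 mm wide; open, the fingers measure 114 mm over their backs; the gripper's body (76 mm by 85 mm) begins 54 mm behind the grasp point. The pads swing forward as they close: fully open they stand 13 mm farther back than shut.
Start: joints at [-1.348, 0.359, 1.51, -0, 1.272, -0.115], TCP at [0.199, -0.566, 0.405] pointing down, gripper open.
Joint ranges: [-2.97, 2.97], [-1.01, 2.36], [0.21, 2.38], [-0.96, 4.11], [0.2, 2.71], [-2.98, 2.98]. Speed limits (rad/s): [2.39, 2.39, 3.14, 3.14, 3.14, 3.14].

INTERFACE

Orientations are given as [roll, pitch, yaw] about the fixed x, y, z axes, in that order (R = Rz(yaw) Ry(pitch) Rx(roll)).
In Python, from cell import observe, cams, hand_in, finder gives the robot as it stands. The module is installed in compiled form; this text tells all that it offers.
- The arm moves only by the shell command python3 -m jog 'ROWS' [OPENING] [FORCE]. ROWS is JSON, a list of rows, each an object with "xyz": the shift along the world's x, y, z as a fraction of full scale, a list of three; "twist": the turn about the world's z as a fraction of full scale. In form: [{"xyz": [tx, ty, tz], "twist": twist}, ...]. A call has 1 to 20 rows; each row shifts and turns the commanded pose from where the row before left it; what a row does not reach is not made up. Full scale, the value 1, is 5 cm for a shift and 2 pi rad for a turn. A row lasts 1/12 s, in which the tool goes at most 41.7 mm and 7.16 degrees, less where a joint would pass 70% of its speed; a pose out of reach is approached as far as the arm can. A call with a number of a shift or a turn outside -1 to 1 is refused whole. A call with a gripper value outside its range is refused whole. OPENING is the closure, from 0 (fully open) to 1 (shut), set as the call begins (- or left out, the last holds). The fingers move at their own pace and stop on an object; FORCE is the grip in N (left out, the last holds). Time passes only in rows, so rows that do not move let the fingers close. It gives the time, the measured TCP pose, the force, the opening and the grip force at its end, in the units of the state.
- observe(): the state, without advancing time (a new reading comes with each control period).
- cams.snapshot(name): name is "scene" or "top" or "wrist"; returns a dict with "img" (420x560x3 uint8, red, green, blue), "intrinsics" (3x3 intrinsics, pixels), "cam_to_world" (4x4, takes a point from camera to world coordinates); the wrist camera has in their place "tool_from_camera" (4x4, takes a point from camera to tool coordinates, whose origin is the TCP and whose axes are the flange's). Camera axes: x right, y down, z forward; pixel columns grow to the right and rows downward; lengths in m; the calibration is good to about 2 mm. A picture is of the moment at which its call begins: read the wrist's pose just before it. There is no depth.
- hand_in(): hands the job in; it is judged then, once.
Trained networks look in a picture, given as the dict that the camera call returned (one of the last four; its "shot" number tells which), for a name from the list of things; names that differ only in an ending like _2 or _b are one class to them, and where a whole thing is asked for, a point or a joint stands for the part that bears it (a point fixed in the world has none). Each returns a list of dicts, best first, with "confidence" (0 to 1); they miss things now and then, are a little off and sometimes report something else, mostly with a low value. They report only what shows in the picture. A call takes as long as a camera call.
- finder.spot_in(thing, picture): "centre" ([x, y, z] in m, in the coordinates of the camera as it stood for that picture, good to about 4 mm: the middle of the surface that is visible of it).
- finder.regions_of(thing, picture): "pixels" (420x560 bool, what is visible of it).
The state is a dict: "t": time; "qpos": joint angles; "joint_velocities": joint speeds; "tau": joint torques, N m; "eef_pos": TCP position; "tool_rot": TCP orientation; "force": force on the tool from outside, world axes, zero at the start; "moment": the same for the moment, N m; "grip_width": opening from 0.0 (shut) to 1.0 (fully open); "gripper_force": force on a finger pad.
Only numpy, scipy, OpenCV 4.12 (cv2) and the standard library are available. Lean on these libraries where they do the work, as an engineer would, in place of code of your own. Each camera call takes 0.05 s, during which the arm holds its last target. There are 200 camera calls.

TASK

Glue up the two-part enamel plaque in the bench cramp: push both half plaques fully home against the back stop, then turn the turnbuckle by its cross bars (tops going away from the robot draw both ends in) until the rubber-faced cheeks have closed the joint between the halves. From where both rubber faces bear on the plaque give it about half a turn more and no further, or the enamel will chip; keep the plaque flat on the board and leave the jar, pastel stick and spatula where they are.

Things in the scene. Friction and masses are not known exactly. Their poses are not given: they have to be found in the camera images.
- cramp: The cramp: a plywood board 300 x 300 x 18 mm fixed on the bench. Origin on the bench, 5 mm beyond the board's middle; x points away from the robot (turned by up to 0.35 rad), y left, z up. It carries a back stop, a left and a right sliding cheek and, beyond the stop, a turnbuckle lying along y that joins the cheeks. Between the cheeks the robot's side is open.
- stop_front (a point): Middle of the front face of the dark wood back stop: x = +15 mm, y = 0, 30 mm above the bench in the cramp's frame. The stop is 120 mm wide along y, 16 mm thick, 22 mm high over the board.
- face_left (a point): On the left cheek's black rubber face, facing right, 30 mm above the bench, at x = -35 mm. The facing runs in x from -140 to +10 mm, its top 54 mm above the bench. The wooden cheek behind it runs from -150 to +115 mm, 20 mm thick, top 59 mm above the bench; a steel fork on it at x = +90 mm, top 98 mm above the bench, holds the turnbuckle's end.
- face_right (a point): The same on the right cheek's rubber face, facing left.
- turnbuckle (a joint): Turn of the turnbuckle's body, rad, 0 to 17; starts at 4 to 6.2. Growing = tops of the bars go away from the robot, both cheeks draw in, each 8 mm per turn (6.283). Stays where left (friction 0.12 N m). At 0 each face is 82 mm from the centre line; with both halves in, joint shut, both faces begin to bear at 9.42. At multiples of 6.283 the orange-ended bar is straight up.
- turnbuckle_mid (a point): Middle of the turnbuckle, on its axis along y, 80 mm above the bench, at x = +90 mm, y = 0 in the cramp's frame. Blue open body 100 mm long, radius at most 15 mm. From its middle stand four steel bars crosswise in one plane, 90 degrees apart, 10 mm thick, with smooth 14 mm ball ends (slippery, friction about 0.35), tips 57 mm from the axis: three black, one orange.
- rust_center (a point): Centre, 30 mm above the bench, of the oak block of the half plaque with a rust-orange enamel panel: 100 mm along x, 70 along y, 24 high, lying on the board, 0.25 kg, panel on top (4 mm thick, to 46 mm above the bench). Starts 15 to 38 mm short of the stop, on the left or right of the centre line; fully home its centre is at x = -35 mm in the cramp's frame.
- brown_center (a point): The same for the other half plaque, with the dark brown enamel panel (green line, white patch). Same sizes, other side.
- pad_left (a joint): How far the left rubber facing is squeezed, m (0 = free, springs back with 5 N per mm, 8 mm at most). Half a turn past first bearing gives 4 mm (20 N).
- pad_right (a joint): The same for the right rubber facing.
- jar_center (a point): Bystander: green glass jar with a white cap, 60 mm across, 85 mm high; point in its middle.
- pastel_center (a point): Bystander: green pastel stick 85 x 18 x 18 mm lying on the bench; its centre.
- spatula_grip (a point): Bystander: spatula lying on the bench; point on its handle.

How it is judged:
By the outcome, as a careful person would: the job done as asked, in the order asked, and still so for the second after the job is handed in, with the robot touching nothing.
It also fails if it takes over 64 s, if anything falls off the work surface, if the arm or the gripper's body presses on something with over 40 N, if the wrist force passes 120 N, or if a joint passes its speed limit or range.

## Working session

There is one attempt and no reset: what is moved stays moved. The work goes in short steps, Python scripts to look and compute and a shell command to move; the robot and the scene stay as the last step left them, time stands still between calls to the robot, and variables do not carry over. Pictures are saved under pics/ and viewed, at most 10 in all, crops included, and the job is handed in when it is done.

```bash
mkdir -p pics
cat > h.py <<'E'
import numpy as np, cv2
from cell import observe, cams, hand_in, finder
def snap(n,save=None):
    s=cams.snapshot(n)
    if save: cv2.imwrite('pics/'+save,s['img'][:,:,::-1])
    return s
def spots(s,names):
    M=s['cam_to_world'];o={}
    for n in names:
        r=finder.spot_in(n,s)
        for d in r[:2]:
            p=M@np.r_[d['centre'],1]
            print(n,round(d['confidence'],2),p[:3].round(4))
def proj(s,P):
    P=np.atleast_2d(P);M=np.linalg.inv(s['cam_to_world']);c=(M[:3,:3]@P.T).T+M[:3,3]
    q=(s['intrinsics']@c.T).T;return q[:,:2]/q[:,2:]
def unproj(s,uv,z):
    M=s['cam_to_world'];d=M[:3,:3]@np.linalg.inv(s['intrinsics'])@np.r_[uv,1];o=M[:3,3]
    return o+d*(z-o[2])/d[2]
E
python3 - <<'E'
from h import *
o=observe();print(o['t'],o['eef_pos'],o['tool_rot'],o['force'],o['grip_width'])
for c in ['top','scene']:
    s=snap(c,c+'0.png');print(c,s['cam_to_world'][:3,3])
    spots(s,['cramp','face_left','face_right','turnbuckle','rust_center','brown_center','jar_center','pastel_center','spatula_grip'])
print(observe()['t'])
E
```

```text
0.0 [ 0.19877174 -0.56573158  0.40385368] [-3.13976054e+00 -1.91057981e-04  3.37836738e-01] [-0.36621166  0.93059273  0.34371337] 0.9926137838988377
top [0.45363524 0.04322154 1.38593496]
cramp 0.85 [0.5924 0.1014 0.015 ]
cramp 0.7 [0.5059 0.186  0.055 ]
face_left 0.69 [0.5097 0.1818 0.055 ]
face_right 0.67 [0.5116 0.0231 0.0522]
turnbuckle 0.72 [0.6618 0.1102 0.0917]
rust_center 0.81 [0.5226 0.1362 0.0486]
brown_center 0.91 [0.5189 0.0684 0.0441]
jar_center 0.73 [0.5804 0.337  0.0827]
pastel_center 0.72 [0.4808 0.3522 0.0188]
spatula_grip 0.68 [ 0.6424 -0.1476  0.0032]
scene [0.99266159 0.37643613 1.01964044]
cramp 0.88 [0.6178 0.1288 0.0184]
face_left 0.65 [0.5229 0.1817 0.0546]
face_right 0.98 [0.5252 0.0275 0.0508]
turnbuckle 0.76 [0.6699 0.1112 0.0903]
rust_center 0.9 [0.5337 0.145  0.0465]
rust_center 0.71 [0.6188 0.129  0.0168]
brown_center 0.9 [0.5294 0.0695 0.045 ]
jar_center 0.56 [0.5907 0.3464 0.0844]
pastel_center 0.65 [0.4804 0.3487 0.0188]
spatula_grip 0.8 [ 0.6441 -0.148  -0.0015]
1.0
```

View pics/top0.png

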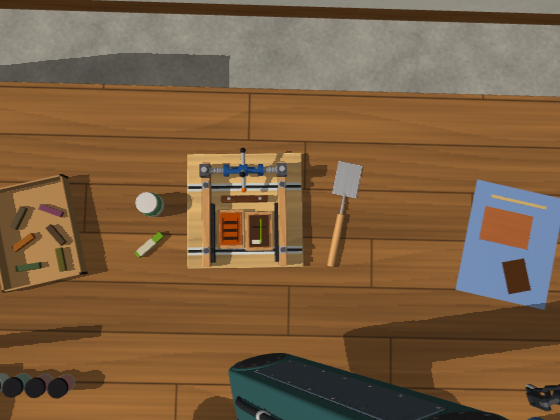

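View pics/scene0.png

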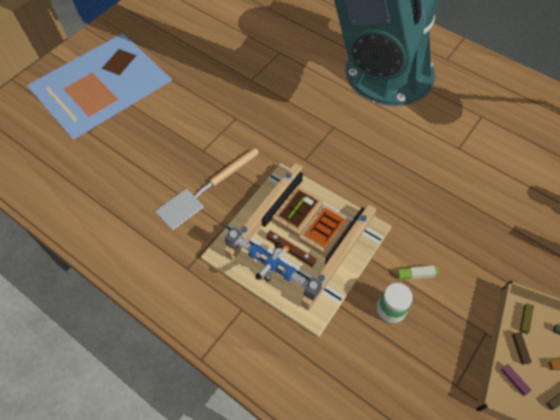

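The top view shows the board at (187–303, 153–268), the rust half at left (231,229), brown at right (258,230) and the stop at (244,199). The turnbuckle is at (243,170), with the orange end towards the robot at (244,190). The scene view agrees with this. Next I'll move over the near side and look with the wrist camera.

```bash
python3 -m jog '[{"xyz":[0.5,0.4,0],"twist":-0.018},{"xyz":[0.5,0.4,0],"twist":-0.018},{"xyz":[0.4,0.6,0],"twist":-0.018},{"xyz":[0.4,0.65,0],"twist":0},{"xyz":[0.3,0.7,0],"twist":0},{"xyz":[0.3,0.7,0],"twist":0},{"xyz":[0.3,0.7,0],"twist":0},{"xyz":[0.3,0.7,0],"twist":0},{"xyz":[0.2,0.7,0],"twist":0},{"xyz":[0.2,0.7,0],"twist":0},{"xyz":[0.2,0.7,0],"twist":0},{"xyz":[0.2,0.7,0],"twist":0},{"xyz":[0.2,0.7,0],"twist":0},{"xyz":[0.2,0.7,0],"twist":0},{"xyz":[0.2,0.7,0],"twist":0},{"xyz":[0.2,0.7,0],"twist":0},{"xyz":[0.1,0.7,0],"twist":0},{"xyz":[0,0.7,0],"twist":0},{"xyz":[0,0.7,0],"twist":0},{"xyz":[0,0.4,0],"twist":0}]' 0.4
cat >> h.py <<'E'
from scipy.spatial.transform import Rotation as R
def wsnap(save=None):
    o=observe();s=snap('wrist',save);T=np.eye(4);T[:3,:3]=R.from_euler('xyz',o['tool_rot']).as_matrix();T[:3,3]=o['eef_pos']
    s['cam_to_world']=T@np.array(s['tool_from_camera']);return s
E
python3 - <<'E'
from h import *
o=observe();print(o['t'],o['eef_pos'],o['tool_rot'],o['grip_width'])
s=wsnap('w1.png');print(s['cam_to_world'][:3])
spots(s,['cramp','face_left','face_right','turnbuckle','rust_center','brown_center'])
s=snap('top','top1.png')
cv2.imwrite('pics/topc1.png',cv2.resize(s['img'][140:285,170:320,::-1],None,fx=4,fy=4,interpolation=3))
E
```

```text
t: 2.67
eef_pos: [0.4334, 0.0843, 0.4049]
tool_rot: [-3.14, -0.0, -0.0]
force: [-0.2, -1.3, 0.0]
grip_width: 0.604
gripper_force: 0.0
2.6667 [0.43344334 0.08428562 0.40485936] [-3.14028272e+00 -3.86421255e-04 -8.54391607e-05] 0.6037031535243563
[[-0.00156847 -0.96379023 -0.26665696  0.50196206]
 [-0.99999763  0.0011092   0.00187294  0.08457647]
 [-0.00150934  0.26665926 -0.96378969  0.37400719]]
face_left 0.81 [0.5219 0.18   0.0576]
face_right 0.82 [0.5209 0.0246 0.0543]
turnbuckle 0.27 [0.5167 0.07   0.043 ]
rust_center 0.75 [0.5289 0.1357 0.0428]
brown_center 0.91 [0.5215 0.0698 0.0456]
```

View pics/w1.png

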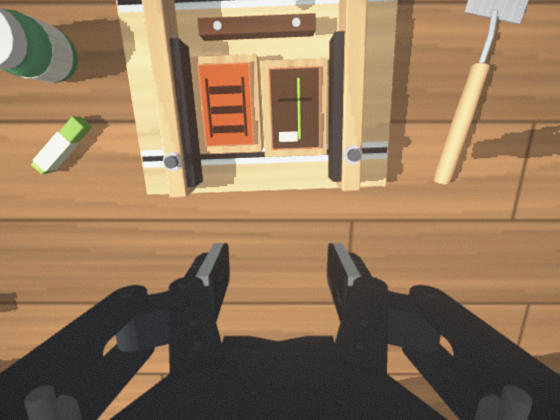

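View pics/topc1.png

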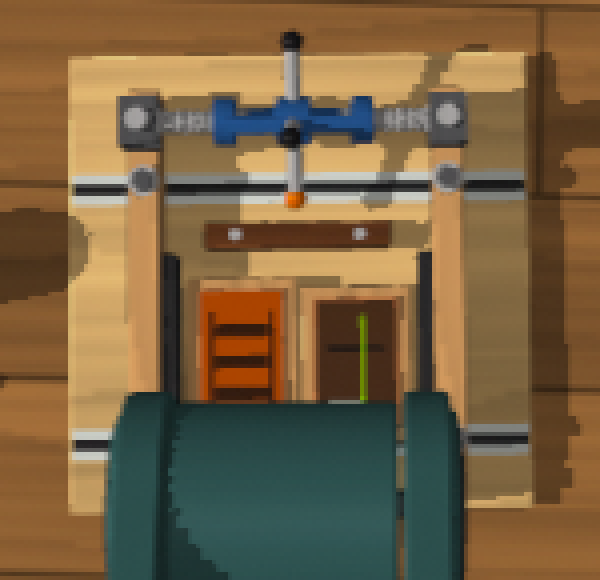

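The wrist view shows the rust near face at row ~150 and the brown at ~153, both slightly askew. The board's front corners are at (147,194) and (387,186). The top crop shows the orange bar towards the robot and a black one near the top. Next I'll fit the cramp frame.

Run:
```python
from h import *
s=wsnap();
def p(n,uv,z): print(n,unproj(s,uv,z).round(4))
p('board FL',(147,194),.018);p('board FR',(387,186),.018)
p('stop FL',(200,39),.04);p('stop FR',(315,36),.04)
p('rust near L',(206,153),.042);p('rust near R',(258,149),.042)
p('rust far L',(199,60),.042);p('rust far R',(255,56),.042)
p('brown near L',(268,155),.042);p('brown near R',(326,152),.042)
p('brown far R',(321,62),.042)
s=snap('top')
f=lambda x,y:(170+x/4-.4,140+y/4-.4)
p('T board BL',f(68,57),.018);p('T board BR',f(525,53),.018)
p('T board FL',f(68,514),.018);p('T board FR',f(533,506),.018)
p('T stop FL',f(206,248),.04);p('T stop FR',f(390,246),.04)
p('T body L',f(213,121),.08);p('T body R',f(372,118),.08)
p('T fork L',f(139,119),.098);p('T fork R',f(447,116),.098)
p('T top black',f(291,135),.132);p('T orange',f(294,200),.08);p('T far',f(291,40),.08)
```

```text
board FL [0.42   0.2447 0.018 ]
board FR [ 0.4288 -0.0549  0.018 ]
stop FL [0.5879 0.1599 0.04  ]
stop FR [0.5901 0.042  0.04  ]
rust near L [0.4725 0.1614 0.042 ]
rust near R [0.4767 0.1028 0.042 ]
rust far L [0.5679 0.1619 0.042 ]
rust far R [0.5714 0.1037 0.042 ]
brown near L [0.47   0.0917 0.042 ]
brown near R [0.473  0.0265 0.042 ]
brown far R [0.5654 0.0353 0.042 ]
T board BL [0.7157 0.2604 0.018 ]
T board BR [ 0.726  -0.0395  0.018 ]
T board FL [0.4176 0.25   0.018 ]
T board FR [ 0.4291 -0.05    0.018 ]
T stop FL [0.5898 0.1644 0.04  ]
T stop FR [0.5939 0.0464 0.04  ]
T body L [0.6656 0.1588 0.08  ]
T body R [0.67   0.0594 0.08  ]
T fork L [0.6628 0.2028 0.098 ]
T fork R [0.6694 0.0129 0.098 ]
T top black [0.6499 0.1072 0.132 ]
T orange [0.6171 0.1068 0.08  ]
T far [0.7182 0.1114 0.08  ]
```

```bash
python3 -m jog '[{"xyz":[-0.16,0.3,-0.4],"twist":0.0054},{"xyz":[0,0,-0.7],"twist":0},{"xyz":[0,0,-0.7],"twist":0},{"xyz":[0,0,-0.7],"twist":0},{"xyz":[0,0,-0.7],"twist":0},{"xyz":[0,0,-0.6],"twist":0},{"xyz":[0,0,-0.3],"twist":0},{"xyz":[0,0,-0.06],"twist":0},{"xyz":[0,0,0],"twist":0},{"xyz":[0.2,0,0],"twist":0},{"xyz":[0.2,0,0],"twist":0},{"xyz":[0.2,0,0],"twist":0},{"xyz":[0.1,0,0],"twist":0},{"xyz":[0,0,0],"twist":0}]'
python3 - <<'E'
from h import *
o=observe();print(o['t'],o['eef_pos'],o['tool_rot'],o['force'])
s=wsnap('w2.png')
spots(s,['face_left','face_right','rust_center','brown_center'])
E
```

```text
t: 4.33
eef_pos: [0.4631, 0.0964, 0.1976]
tool_rot: [-3.141, -0.004, 0.032]
force: [1.0, 0.4, -0.2]
grip_width: 0.601
gripper_force: 0.0
4.3333 [0.46313938 0.09642732 0.19759225] [-3.14141353 -0.00369602  0.03229709] [ 0.99347176  0.41950084 -0.21658071]
face_left 0.67 [0.5242 0.1797 0.0549]
face_left 0.5 [0.5303 0.0245 0.0516]
face_right 0.56 [0.5221 0.024  0.0493]
rust_center 0.96 [0.5348 0.1393 0.0435]
brown_center 0.9 [0.5324 0.0687 0.0468]
```

View pics/w2.png

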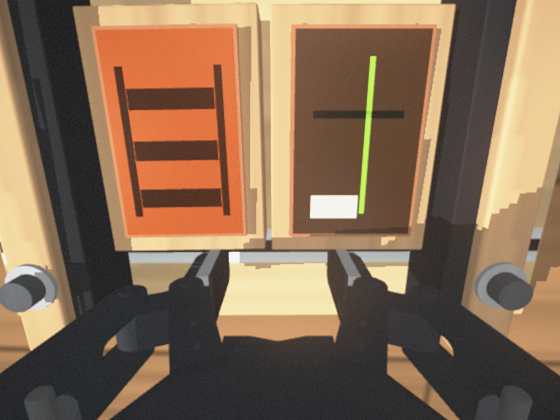

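The wrist view shows both halves square and in contact with the fingers (near edges at row ~248), with rust at (187,248) and brown at (345,248). I'll keep pushing slowly.

```bash
python3 -m jog '[{"xyz":[0.08,0,0],"twist":0},{"xyz":[0.08,0,0],"twist":0},{"xyz":[0.06,0,0],"twist":0},{"xyz":[0.06,0,0],"twist":0},{"xyz":[0,0,0],"twist":0}]'; python3 -m jog '[{"xyz":[0.04,0,0],"twist":0},{"xyz":[0,0,0],"twist":0}]';python3 -m jog '[{"xyz":[0.04,0,0],"twist":0},{"xyz":[0,0,0],"twist":0}]'
```

```text
t: 5.0
eef_pos: [0.4753, 0.0964, 0.1966]
tool_rot: [-3.142, -0.0, 0.032]
force: [-1.7, 0.0, -1.1]
grip_width: 0.604
gripper_force: 0.9
t: 5.17
eef_pos: [0.4771, 0.0964, 0.1966]
tool_rot: [-3.141, -0.0, 0.032]
force: [-1.8, -0.0, -0.6]
grip_width: 0.6
gripper_force: 0.9
t: 5.33
eef_pos: [0.4792, 0.0964, 0.1966]
tool_rot: [-3.141, -0.001, 0.032]
force: [-1.2, -0.5, -1.5]
grip_width: 0.599
gripper_force: 1.0
```

```bash
for i in 1 2 ; do python3 -m jog '[{"xyz":[0.04,0,0],"twist":0},{"xyz":[0,0,0],"twist":0}]'|grep -E 'pos|^force'; done;  python3 - <<'E'
from h import *
s=wsnap('w3.png')
spots(s,['rust_center','brown_center'])
E
```

```text
eef_pos: [0.4806, 0.0964, 0.1966]
force: [-3.3, -0.2, 1.2]
eef_pos: [0.4812, 0.0964, 0.1964]
force: [-7.2, 0.7, 3.6]
rust_center 0.92 [0.5488 0.1412 0.0429]
brown_center 0.94 [0.5479 0.0705 0.0476]
brown_center 0.61 [0.5329 0.1871 0.0488]
```

View pics/w3.png

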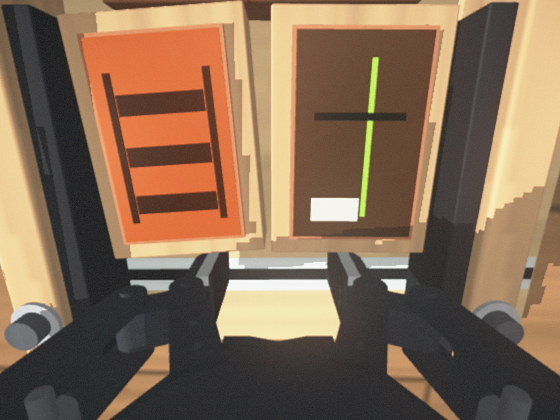

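The view shows brown about home. Rust is slightly turned, with its left side lagging (near edge from (115,257) to (263,248)). I'll back off, shift left and push again.

```bash
python3 -m jog '[{"xyz":[-0.16,0,0],"twist":0},{"xyz":[0,0.36,0],"twist":0},{"xyz":[0,0,0],"twist":0},{"xyz":[0.06,0,0],"twist":0},{"xyz":[0.06,0,0],"twist":0},{"xyz":[0.04,0,0],"twist":0},{"xyz":[0,0,0],"twist":0}]' |grep -E 'pos|^force';  for i in 1 2 ; do python3 -m jog '[{"xyz":[0.03,0,0],"twist":0},{"xyz":[0,0,0],"twist":0}]'|grep -E 'pos|^force'; done;  python3 - <<'E'
from h import *
s=wsnap('w4.png')
spots(s,['rust_center','brown_center'])
E
```

```text
eef_pos: [0.48, 0.1141, 0.1961]
force: [-10.2, 2.6, 6.5]
eef_pos: [0.4805, 0.114, 0.1959]
force: [-11.6, 3.0, 7.5]
eef_pos: [0.481, 0.114, 0.1957]
force: [-14.6, 2.5, 9.3]
rust_center 0.59 [0.5505 0.1428 0.0437]
```

View pics/w4.png

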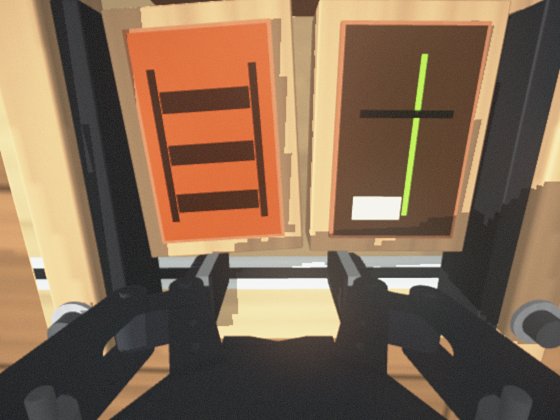

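Brown is home, but rust is still about 2–3° askew because the brown finger takes the load. I'll close the fingers and press rust alone on its left part.

```bash
python3 -m jog '[{"xyz":[-0.4,0,0],"twist":0},{"xyz":[-0.1,0.34,0.17],"twist":0},{"xyz":[0,0.34,0],"twist":0},{"xyz":[0,0,0],"twist":0},{"xyz":[0,0,0],"twist":0},{"xyz":[0,0,0],"twist":0},{"xyz":[0.2,0,0],"twist":0},{"xyz":[0.16,0,0],"twist":0},{"xyz":[0.06,0,0],"twist":0},{"xyz":[0,0,0],"twist":0}]' 1 |grep -E 'pos|^force|wid';  for i in 1 2 3; do python3 -m jog '[{"xyz":[0.03,0,0],"twist":0},{"xyz":[0,0,0],"twist":0}]'|grep -E 'pos|^force'; done;  python3 - <<'E'
from h import *
s=wsnap('w5.png')
E
```

```text
eef_pos: [0.4793, 0.1477, 0.2041]
force: [-10.2, 1.8, 5.8]
grip_width: 0.001
eef_pos: [0.4796, 0.1477, 0.2039]
force: [-12.7, 2.0, 6.6]
eef_pos: [0.4801, 0.1476, 0.2038]
force: [-15.8, 1.8, 9.4]
eef_pos: [0.4806, 0.1476, 0.2036]
force: [-16.2, 2.4, 10.7]
```

View pics/w5.png

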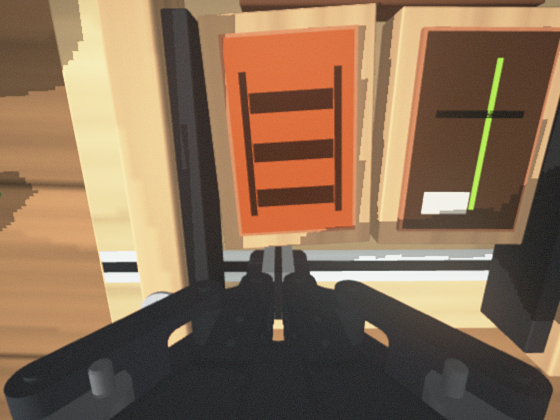

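Rust bears on something solid (16 N), yet its angle differs from brown's, so one of the two is askew. I'll rise for a clear view and measure the angles.

```bash
python3 -m jog '[{"xyz":[-0.4,0,0],"twist":0},{"xyz":[0,-0.4,0.6],"twist":0},{"xyz":[0,-0.4,0.7],"twist":0},{"xyz":[0.2,0,0.5],"twist":0},{"xyz":[0,0,0],"twist":0}]' |grep -E 't:|pos|^force|rot'
python3 - <<'E'
from h import *
s=wsnap('w6.png')
C=lambda uv,z:unproj(s,uv,z)[:2]
hsv=cv2.cvtColor(s['img'],cv2.COLOR_RGB2HSV)
rust=cv2.inRange(hsv,(5,180,120),(14,255,255))
for n in ['rust_center','brown_center']:
    m=finder.regions_of(n,s)[0]['pixels'].astype(np.uint8)
    if n[0]=='r': m2=cv2.morphologyEx(rust,cv2.MORPH_CLOSE,np.ones((15,15)))
    for mm in ([m,m2] if n[0]=='r' else [m]):
        c=max(cv2.findContours(mm,0,1)[0],key=cv2.contourArea)[:,0]
        w=np.array([C(p,.044) for p in c],np.float32)*1000
        (cx,cy),wh,a=cv2.minAreaRect(w);print(n,cx,cy,wh,a)
E
```

```text
t: 8.68
eef_pos: [0.4811, 0.1073, 0.3002]
tool_rot: [-3.141, -0.012, 0.03]
force: [1.2, -0.2, 0.3]
rust_center 540.465087890625 143.39804077148438 (98.81797790527344, 69.33598327636719) 5.086456298828125
rust_center 539.9949340820312 143.7164764404297 (80.23465728759766, 50.00761413574219) 5.255999565124512
brown_center 543.35205078125 67.795166015625 (99.32856750488281, 71.09935760498047) 1.661109447479248
```

View pics/w6.png

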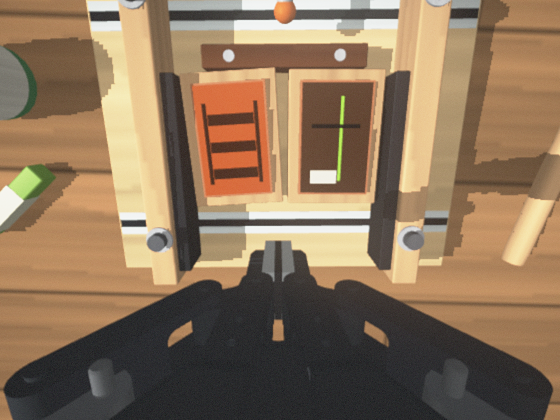

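The rust half is 3.4° askew with its far-left corner against the left rubber, so it is jammed sideways. I'll press on its left part and drag right under light load, which should free it and square it up.

```bash
python3 -m jog '[{"xyz":[-0.45,0.4,-0.4],"twist":0},{"xyz":[0,0.44,-0.6],"twist":0},{"xyz":[0,0.04,-0.7],"twist":0},{"xyz":[0,0,-0.23],"twist":0},{"xyz":[0,0,0],"twist":0},{"xyz":[0.2,0,0],"twist":0},{"xyz":[0.16,0,0],"twist":0},{"xyz":[0.04,0,0],"twist":0},{"xyz":[0,0,0],"twist":0}]' |grep -E 't:|pos|^force';  python3 -m jog '[{"xyz":[0.02,-0.08,0],"twist":0},{"xyz":[0.02,-0.08,0],"twist":0},{"xyz":[0,0,0],"twist":0}]'|grep -E 'pos|^force'; python3 -m jog '[{"xyz":[0.02,-0.08,0],"twist":0},{"xyz":[0.03,-0.04,0],"twist":0},{"xyz":[0,0,0],"twist":0}]'|grep -E 'pos|^force'
cat >> h.py <<'E'
def ang(save=None):
    s=wsnap(save)
    for n in ['rust_center','brown_center']:
        r=finder.regions_of(n,s)
        if not r: print(n,'none');continue
        m=r[0]['pixels'].astype(np.uint8)
        c=max(cv2.findContours(m,0,1)[0],key=cv2.contourArea)[:,0]
        w=np.array([unproj(s,p,.044)[:2] for p in c],np.float32)*1000
        (cx,cy),wh,a=cv2.minAreaRect(w);print(n,cx,cy,wh,a)
E
python3 -c "
from h import *
ang('w7.png')"
```

```text
t: 9.58
eef_pos: [0.4756, 0.1523, 0.1996]
tool_rot: [-3.141, -0.003, 0.032]
force: [-0.4, -0.6, 0.3]
eef_pos: [0.4761, 0.1437, 0.1991]
force: [0.3, -0.5, 1.2]
eef_pos: [0.4782, 0.1379, 0.1987]
force: [-1.4, 0.2, 0.4]
rust_center 540.4013061523438 143.67129516601562 (97.55216979980469, 68.53012084960938) 5.061850070953369
brown_center 543.4945678710938 71.17692565917969 (97.5203628540039, 74.86028289794922) 1.563631296157837
```

```bash
python3 -m jog '[{"xyz":[-0.06,0.36,0.05],"twist":0},{"xyz":[0.06,0,0],"twist":0},{"xyz":[0.06,0,0],"twist":0},{"xyz":[0.04,0,0],"twist":0},{"xyz":[0,0,0],"twist":0}]' |grep -E 't:|pos|^force';  python3 -m jog '[{"xyz":[0.01,-0.1,0],"twist":0},{"xyz":[0.01,-0.1,0],"twist":0},{"xyz":[0,0,0],"twist":0}]'|grep -E 'pos|^force'; python3 -c "
from h import *
ang()"; python3 -m jog '[{"xyz":[0.02,-0.1,0],"twist":0},{"xyz":[0.04,-0.06,0],"twist":0},{"xyz":[0,0,0],"twist":0}]'|grep -E 'pos|^force'
python3 -c "
from h import *
ang('w7.png')"
```

```text
t: 10.65
eef_pos: [0.479, 0.1565, 0.2001]
tool_rot: [3.141, 0.012, 0.033]
force: [-12.5, 3.6, 5.9]
eef_pos: [0.4798, 0.1461, 0.1999]
force: [-10.4, 2.2, 2.5]
rust_center 540.3911743164062 143.81185913085938 (98.02687072753906, 68.6124038696289) 4.956648349761963
brown_center 543.4347534179688 71.89288330078125 (97.81884765625, 75.87333679199219) 1.7879873514175415
eef_pos: [0.4813, 0.1382, 0.1995]
force: [-14.5, 3.5, 5.4]
rust_center 540.7018432617188 143.50375366210938 (97.54098510742188, 68.62728881835938) 4.934786796569824
brown_center 543.4149780273438 71.21478271484375 (97.60987854003906, 74.84815979003906) 1.4051828384399414
```

```bash
python3 -c "
from h import *
im=cv2.imread('pics/w7.png')[0:300,120:420]
cv2.imwrite('pics/w7c.png',cv2.resize(im,None,fx=2,fy=2,interpolation=3))"
```

```text
(no output)
```

View pics/w7c.png

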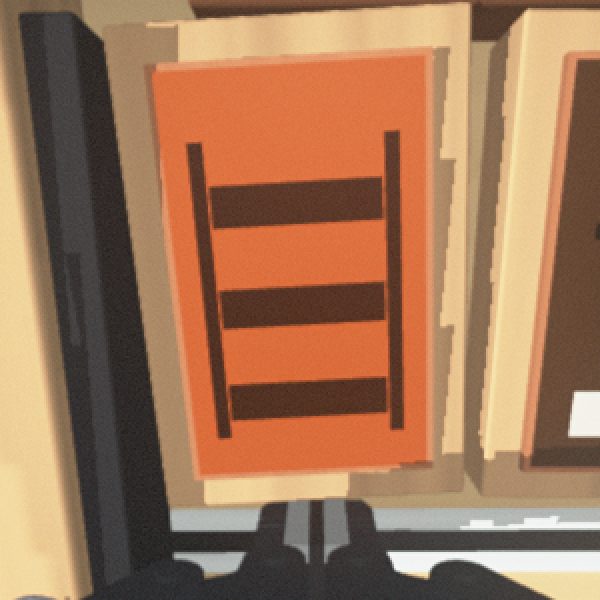

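```bash
python3 -c "
from h import *
o=observe();print(o['t'],o['eef_pos'],o['force'],o['moment'])"
python3 -m jog '[{"xyz":[-0.1,0.3,0],"twist":0},{"xyz":[0,0,0],"twist":0},{"xyz":[0.06,0,0],"twist":0},{"xyz":[0.04,0,0],"twist":0},{"xyz":[0,0,0],"twist":0}]' |grep -E 't:|pos|^force'
python3 -c "
from h import *
o=observe();print(o['t'],o['eef_pos'],o['force'],o['moment'])"
```

```text
11.45 [0.48123508 0.13826154 0.19950438] [-14.41038565   2.94715187   5.37257962] [0.53077889 2.29145437 0.08434345]
t: 11.87
eef_pos: [0.4817, 0.1536, 0.1999]
tool_rot: [3.142, 0.015, 0.033]
force: [-16.1, 5.3, 8.4]
11.8667 [0.4816959  0.15355228 0.1998547 ] [-16.14917182   5.28358408   8.42595068] [0.919617   2.37453391 0.07873429]
```

The contact is on the fingertips, so rust really is pinned by the springy left pad. The cleanest mend is to open the cramp slightly by turning the turnbuckle back, then push home again. I'll put the finger behind the top bar and sweep towards the robot.

```bash
python3 -m jog '[{"xyz":[-0.4,0,0],"twist":0},{"xyz":[0,-0.1,0.7],"twist":0},{"xyz":[0,-0.2,0.7],"twist":0},{"xyz":[0,-0.2,0.7],"twist":0},{"xyz":[0.3,-0.2,0.7],"twist":0},{"xyz":[0.6,-0.2,0.5],"twist":0},{"xyz":[0.7,0,0],"twist":0},{"xyz":[0.7,0,0],"twist":0},{"xyz":[0.7,0,0],"twist":0},{"xyz":[0.7,0,0],"twist":0},{"xyz":[0.6,0,0],"twist":0},{"xyz":[0,0,0],"twist":0}]' |grep -E 't:|pos|^force'
cat >> h.py <<'E'
def bars(save=None):
    s=snap('top',save);
    hsv=cv2.cvtColor(s['img'],cv2.COLOR_RGB2HSV)
    m=cv2.inRange(hsv,(5,150,120),(15,255,255));m[200:]=0;m[:130]=0;m[:,:225]=0;m[:,262:]=0
    n,l,st,c=cv2.connectedComponentsWithStats(m)
    for i in range(1,n): print('orange',st[i],c[i].round(1),[unproj(s,c[i],z)[:2].round(3) for z in (.04,.08,.13)])
    spots(s,['face_left','face_right'])
    return s
E
python3 -c "
from h import *
s=bars()
r=wsnap();ang()"
```

```text
t: 12.87
eef_pos: [0.6878, 0.1078, 0.3659]
tool_rot: [3.141, -0.006, 0.032]
force: [1.3, 0.2, 0.0]
orange [242 188   4   4  15] [243.6 189.5] [array([0.622, 0.108]), array([0.617, 0.106]), array([0.611, 0.103])]
face_right 0.52 [0.5121 0.0205 0.0516]
rust_center 586.0582275390625 163.12335205078125 (36.6788330078125, 28.633853912353516) 71.35102081298828
brown_center 588.7882080078125 50.4241828918457 (30.290733337402344, 32.45250701904297) 23.951650619506836
```

```bash
python3 -m jog '[{"xyz":[-0.2,0,-0.5],"twist":0},{"xyz":[0,0,-0.5],"twist":0},{"xyz":[0,0,-0.5],"twist":0},{"xyz":[0,0,-0.32],"twist":0},{"xyz":[-0.15,0,0],"twist":0},{"xyz":[-0.15,0,0],"twist":0},{"xyz":[-0.15,0,0],"twist":0},{"xyz":[-0.15,0,0],"twist":0},{"xyz":[0,0,0],"twist":0}]' |grep -E 't:|pos|^force'
python3 -m jog '[{"xyz":[0.2,0,0],"twist":0},{"xyz":[0,0,0.6],"twist":0},{"xyz":[0.2,0,0.6],"twist":0},{"xyz":[0.2,0,0.6],"twist":0},{"xyz":[0,0,0],"twist":0}]' |grep -E 't:|pos|^force'
python3 -c "
from h import *
s=bars()"
```

```text
t: 13.97
eef_pos: [0.6408, 0.1086, 0.276]
tool_rot: [-3.141, 0.0, 0.033]
force: [1.0, -0.7, 2.4]
t: 14.38
eef_pos: [0.6761, 0.1085, 0.3718]
tool_rot: [-3.141, -0.011, 0.032]
force: [0.4, -0.1, 1.2]
orange [245 181   2   2   3] [245.7 181.7] [array([0.643, 0.103]), array([0.637, 0.101]), array([0.63 , 0.099])]
face_left 0.59 [0.5658 0.1802 0.0582]
face_left 0.3 [0.6205 0.0253 0.0151]
face_right 0.66 [0.518  0.0234 0.0535]
face_right 0.47 [0.6583 0.1122 0.0938]
```

```bash
python3 -m jog '[{"xyz":[0.74,0,0],"twist":0},{"xyz":[0,0,-0.6],"twist":0},{"xyz":[0,0,-0.6],"twist":0},{"xyz":[0,0,-0.6],"twist":0},{"xyz":[0,0,-0.12],"twist":0},{"xyz":[-0.2,0,0],"twist":0},{"xyz":[-0.2,0,0],"twist":0},{"xyz":[-0.2,0,0],"twist":0},{"xyz":[-0.2,0,0],"twist":0},{"xyz":[-0.2,0,0],"twist":0},{"xyz":[-0.2,0,0],"twist":0},{"xyz":[0,0,0],"twist":0}]' |grep -E 't:|pos|^force'
python3 -m jog '[{"xyz":[0.2,0,0],"twist":0},{"xyz":[0,0,0.6],"twist":0},{"xyz":[-0.2,0,0.7],"twist":0},{"xyz":[-0.6,0,0.4],"twist":0},{"xyz":[-0.7,0,0],"twist":0},{"xyz":[-0.7,0,0],"twist":0},{"xyz":[-0.7,0,0],"twist":0},{"xyz":[-0.6,0,0],"twist":0},{"xyz":[0,0,0],"twist":0}]' |grep -E 't:|pos|^force'
python3 -c "
from h import *
s=bars('t3.png')
s=wsnap()
spots(s,['face_left','face_right'])
ang()"
```

```text
t: 15.53
eef_pos: [0.6486, 0.1084, 0.2702]
tool_rot: [-3.142, -0.0, 0.033]
force: [1.7, 0.2, 3.6]
t: 16.28
eef_pos: [0.4783, 0.1085, 0.353]
tool_rot: [3.142, 0.01, 0.033]
force: [-1.0, 0.7, -0.6]
orange [225 130  23   9 199] [236. 134.] [array([0.767, 0.131]), array([0.758, 0.128]), array([0.746, 0.125])]
orange [250 130  12  10 116] [255.6 134.3] [array([0.767, 0.08 ]), array([0.758, 0.079]), array([0.746, 0.078])]
orange [225 140  37  15 454] [243.  146.6] [array([0.734, 0.112]), array([0.726, 0.11 ]), array([0.715, 0.107])]
orange [260 195   1   1   1] [260. 195.] [array([0.609, 0.065]), array([0.605, 0.064]), array([0.599, 0.064])]
face_right 0.57 [0.5158 0.0158 0.0525]
face_left 0.93 [0.5191 0.1828 0.0588]
face_right 0.61 [0.5248 0.0209 0.0523]
rust_center 542.0106811523438 144.67359924316406 (98.86669921875, 69.32735443115234) 2.5302016735076904
brown_center 543.5653076171875 67.65284729003906 (99.41231536865234, 70.57831573486328) 2.0407238006591797
```

Opening the cramp released it: rust is now at 2.5° and brown at 2.0°, essentially parallel. One more two-finger push will seat both.

```bash
python3 -m jog '[{"xyz":[-0.5,-0.04,-0.5],"twist":0},{"xyz":[0,0,-0.7],"twist":0},{"xyz":[0,0,-0.7],"twist":0},{"xyz":[0,0,-0.7],"twist":0},{"xyz":[0,0,-0.5],"twist":0},{"xyz":[0,0,-0.06],"twist":0},{"xyz":[0,0,0],"twist":0},{"xyz":[0.2,0,0],"twist":0},{"xyz":[0.1,0,0],"twist":0},{"xyz":[0.08,0,0],"twist":0},{"xyz":[0.06,0,0],"twist":0},{"xyz":[0,0,0],"twist":0}]' 0.25 |grep -E 't:|pos|^force|wid'
for i in 1 2 3; do python3 -m jog '[{"xyz":[0.04,0,0],"twist":0},{"xyz":[0,0,0],"twist":0}]'|grep -E 'pos|^force'; done
python3 -c "
from h import *
print(observe()['moment'])"
```

```text
t: 17.73
eef_pos: [0.4811, 0.1065, 0.1971]
tool_rot: [-3.141, 0.001, 0.033]
force: [-4.3, -0.1, 3.1]
grip_width: 0.754
eef_pos: [0.4817, 0.1065, 0.1966]
force: [-7.4, 1.0, 5.0]
eef_pos: [0.4823, 0.1065, 0.1963]
force: [-10.5, 1.3, 6.6]
eef_pos: [0.4829, 0.1065, 0.196]
force: [-13.5, 1.5, 8.5]
[0.51519951 2.03987151 0.46089773]
```

```bash
python3 -m jog '[{"xyz":[-0.2,0,0],"twist":0.006},{"xyz":[0,0,0],"twist":0},{"xyz":[0.1,0,0],"twist":0},{"xyz":[0,0,0],"twist":0}]'|grep -E 'pos|^force'
for i in 1 2 3; do python3 -m jog '[{"xyz":[0.03,0,0],"twist":0},{"xyz":[0,0,0],"twist":0}]'|grep -E 'pos|^force'; python3 -c "
from h import *
print(observe()['moment'])"; done
```

```text
eef_pos: [0.481, 0.1062, 0.1962]
force: [-7.6, -2.1, 4.6]
eef_pos: [0.4815, 0.1061, 0.1959]
force: [-11.0, -1.2, 7.7]
[-0.47904882  1.60458128 -0.36097781]
eef_pos: [0.482, 0.106, 0.1957]
force: [-13.3, -0.7, 8.4]
[-0.52039844  1.95841701 -0.49304151]
eef_pos: [0.4824, 0.1059, 0.1955]
force: [-15.2, -2.1, 11.4]
[-0.61775261  2.37610393 -0.58474874]
```

Both halves bear firmly on the stop; the moments put the reaction first on the left finger, then on the right. Next: close the fingers, go above the near side of the turnbuckle and make the first stroke.

```bash
python3 -m jog '[{"xyz":[-0.4,0.04,0],"twist":-0.006},{"xyz":[0,0,0.7],"twist":0},{"xyz":[0,0,0.7],"twist":0},{"xyz":[0.2,0,0.7],"twist":0},{"xyz":[0.7,0,0.6],"twist":0},{"xyz":[0.7,0,0],"twist":0},{"xyz":[0.7,0,0],"twist":0},{"xyz":[0.46,0,0],"twist":0},{"xyz":[0,0,0],"twist":0}]' 1 |grep -E 't:|pos|^force|wid'
python3 -c "
from h import *
s=wsnap()
ang()"
```

```text
t: 19.82
eef_pos: [0.6079, 0.1081, 0.3301]
tool_rot: [-3.141, -0.01, 0.031]
force: [0.2, -0.2, -0.4]
grip_width: 0.003
rust_center 560.3380737304688 145.55776977539062 (78.47076416015625, 69.37541198730469) 1.4855295419692993
brown_center 560.90869140625 66.13041687011719 (76.3660888671875, 70.00323486328125) 6.435643672943115
```

```bash
python3 -m jog '[{"xyz":[-0.14,0,-0.6],"twist":0},{"xyz":[0,0,-0.5],"twist":0},{"xyz":[0.22,0,0],"twist":0},{"xyz":[0.22,0,0],"twist":0},{"xyz":[0.22,0,0],"twist":0},{"xyz":[0.22,0,0],"twist":0},{"xyz":[0.22,0,0],"twist":0},{"xyz":[0.22,0,0],"twist":0},{"xyz":[0,0,0],"twist":0}]' |grep -E 't:|pos|^force'
python3 -m jog '[{"xyz":[-0.06,0,0.4],"twist":0},{"xyz":[0,0,0.7],"twist":0},{"xyz":[-0.65,0,0],"twist":0},{"xyz":[-0.65,0,0],"twist":0},{"xyz":[0,0,0],"twist":0}]' |grep -E 't:|pos|^force'
python3 -c "
from h import *
s=wsnap('w8.png');
hsv=cv2.cvtColor(s['img'],cv2.COLOR_RGB2HSV)
spots(s,['face_left','face_right','turnbuckle'])
s=snap('scene','s8.png');spots(s,['face_left','face_right'])"
```

```text
t: 20.77
eef_pos: [0.6221, 0.1087, 0.2586]
tool_rot: [3.141, 0.114, 0.034]
force: [-100.6, -0.6, 23.5]
t: 21.18
eef_pos: [0.5849, 0.1087, 0.3277]
tool_rot: [-3.142, 0.009, 0.033]
force: [-2.1, -0.8, -1.6]
face_left 0.88 [0.5534 0.1845 0.0573]
face_right 0.57 [0.5503 0.0254 0.0538]
turnbuckle 0.72 [0.673  0.1102 0.0941]
face_left 0.8 [0.5205 0.1835 0.0542]
face_right 0.5 [0.5651 0.026  0.0466]
```

Force was unexpectedly high at about 100 N, so the bar wasn't where I assumed. I'll fit the bar angle from the orange ball in all the cameras.

```bash
cat >> h.py <<'E'
c,sn=np.cos(.034),np.sin(.034)
def cw(x,y,z): return np.array([.577+x*c-y*sn,.105+x*sn+y*c,z])
def orange(shots):
    best=[]
    for s in shots:
        hsv=cv2.cvtColor(s['img'],cv2.COLOR_RGB2HSV)
        m=cv2.inRange(hsv,(6,170,110),(16,255,255))
        row=[]
        for d in range(0,360,5):
            a=np.radians(d);u=proj(s,cw(.09+.05*np.sin(a),0,.08+.05*np.cos(a)))[0].round().astype(int)
            row.append(m[max(u[1]-2,0):u[1]+3,max(u[0]-2,0):u[0]+3].mean()/255 if 2<u[0]<557 and 2<u[1]<417 else 0)
        row=np.nan_to_num(row);print({d:round(v,2) for d,v in zip(range(0,360,5),row) if v>.15})
E
python3 -c "
from h import *
o=observe();print(o['t'])
orange([snap('top'),snap('scene'),wsnap()])"
```

```text
21.5333
{}
{130: np.float64(0.16), 135: np.float64(0.2), 140: np.float64(0.24)}
{}
```

```bash
python3 -m jog '[{"xyz":[-0.7,0,0.3],"twist":0},{"xyz":[-0.7,0,0.4],"twist":0},{"xyz":[-0.7,0,0.4],"twist":0},{"xyz":[-0.7,0,0.4],"twist":0},{"xyz":[0,0,0],"twist":0}]' |grep -E 't:|pos|^force'
cat > fit.py <<'E'
from h import *
from scipy.ndimage import map_coordinates
def fit(shots):
    for s,nm in shots:
        im=cv2.GaussianBlur(s['img'],(3,3),0);hsv=cv2.cvtColor(im,cv2.COLOR_RGB2HSV)
        row=[]
        for d in range(0,360,6):
            a=np.radians(d);u=proj(s,cw(.09+.05*np.sin(a),0,.08+.05*np.cos(a)))[0].round().astype(int)
            r,g,b=map(int,im[u[1],u[0]]);row.append((d,u[0],u[1],r,g,b))
        print(nm);print(' '.join('%d:%d,%d(%d,%d,%d)'%t for t in row))
if __name__=='__main__':
    fit([(snap('top','t9.png'),'top'),(snap('scene','s9.png'),'scene')])
E
python3 fit.py
```

```text
t: 22.1
eef_pos: [0.4476, 0.1086, 0.4058]
tool_rot: [-3.141, 0.001, 0.033]
force: [-0.5, -0.4, -0.4]
top
0:242,166(65,96,135) 6:242,164(148,146,146) 12:242,162(154,149,144) 18:242,160(154,149,144) 24:242,158(152,147,143) 30:242,157(150,145,141) 36:242,155(123,120,116) 42:242,154(68,65,62) 48:242,153(33,31,31) 54:242,152(30,28,30) 60:243,151(24,21,22) 66:243,150(45,33,25) 72:243,150(45,33,25) 78:243,150(45,33,25) 84:243,150(45,33,25) 90:243,150(45,33,25) 96:243,151(24,21,22) 102:243,151(24,21,22) 108:243,152(22,21,22) 114:243,153(27,26,26) 120:243,155(106,102,95) 126:244,156(137,120,96) 132:244,158(117,101,85) 138:244,159(109,91,79) 144:244,161(101,93,87) 150:244,163(106,102,97) 156:244,165(73,88,110) 162:244,167(33,76,130) 168:244,169(34,80,137) 174:244,171(57,82,116) 180:244,173(76,80,87) 186:244,175(76,78,82) 192:244,177(76,72,66) 198:244,179(41,36,30) 204:244,180(41,35,29) 210:244,182(73,70,66) 216:244,184(124,122,121) 222:244,185(110,108,107) 228:244,186(74,72,73) 234:244,187(38,36,37) 240:244,188(35,33,33) 246:244,189(88,85,77) 252:244,189(88,85,77) 258:243,190(168,152,123) 264:
[... 1072 characters left out ...]
146,130,102) 180:272,271(144,131,109) 186:274,269(79,96,126) 192:275,267(48,87,135) 198:276,265(52,93,141) 204:278,263(50,91,140) 210:279,261(55,94,143) 216:280,259(120,134,154) 222:281,256(171,174,174) 228:282,254(152,155,155) 234:283,252(98,94,89) 240:284,250(78,63,46) 246:285,249(66,47,32) 252:285,247(74,47,32) 258:286,245(94,60,40) 264:286,244(95,61,40) 270:286,243(95,61,40) 276:286,242(96,63,42) 282:286,241(103,70,47) 288:285,240(103,72,50) 294:285,240(103,72,50) 300:284,240(85,60,44) 306:283,240(66,50,42) 312:283,240(66,50,42) 318:281,240(44,39,38) 324:280,241(36,34,35) 330:279,242(36,34,34) 336:278,244(88,87,86) 342:276,245(130,118,96) 348:275,247(180,163,129) 354:273,248(204,183,140)
```

Bars are at about −40°, 50°, 140° (orange) and −130°. I'll retry slowly, watching force and moment to locate the contact.

```bash
python3 -m jog '[{"xyz":[0.7,0,-0.3],"twist":0},{"xyz":[0.7,0,-0.4],"twist":0},{"xyz":[0.7,0,-0.4],"twist":0},{"xyz":[0.7,0,-0.4],"twist":0},{"xyz":[0.25,0,-0.4],"twist":0},{"xyz":[0,0,-0.64],"twist":0},{"xyz":[0,0,0],"twist":0},{"xyz":[0.1,0,0],"twist":0},{"xyz":[0,0,0],"twist":0}]' |grep -E 't:|pos|^force'
for i in 1 2 3; do python3 -m jog '[{"xyz":[0.1,0,0],"twist":0},{"xyz":[0,0,0],"twist":0}]'|grep -E 'pos|^force'; python3 -c "
from h import *
print(observe()['moment'])"; done
```

```text
t: 22.95
eef_pos: [0.6114, 0.1083, 0.2765]
tool_rot: [-3.142, -0.001, 0.032]
force: [0.8, 0.0, 0.6]
eef_pos: [0.6166, 0.1085, 0.2784]
force: [0.2, 0.7, -0.0]
[-0.01581305  0.04043221 -0.00356982]
eef_pos: [0.6201, 0.1084, 0.2774]
force: [-1.4, -0.5, 0.8]
[-0.06494951  0.24559284 -0.00675872]
eef_pos: [0.6247, 0.1084, 0.2767]
force: [-4.2, -0.1, 2.7]
[-0.03060185  0.61398666 -0.0268414 ]
```

```bash
for i in 1 2 3 4; do python3 -m jog '[{"xyz":[0.08,0,0],"twist":0},{"xyz":[0.08,0,0],"twist":0}]'|grep -E 'pos|^force'; done
```

```text
eef_pos: [0.6323, 0.1085, 0.2764]
force: [-4.0, -0.4, 2.3]
eef_pos: [0.6413, 0.1084, 0.2764]
force: [-3.1, 0.5, 1.9]
eef_pos: [0.6496, 0.1085, 0.2764]
force: [-2.6, -0.2, 0.8]
eef_pos: [0.6571, 0.1085, 0.2762]
force: [-5.7, 1.0, 3.9]
```

```bash
for i in 1 2; do python3 -m jog '[{"xyz":[0.08,0,0],"twist":0},{"xyz":[0.08,0,0],"twist":0}]'|grep -E 'pos|^force'; done
python3 -c "
from h import *
print(observe()['moment'])"
```

```text
eef_pos: [0.6646, 0.1086, 0.2759]
force: [-5.5, 1.2, -0.1]
eef_pos: [0.6724, 0.1084, 0.2755]
force: [-4.8, -0.2, 1.5]
[0.00355244 0.78555083 0.02060136]
```

The turnbuckle turns freely at moderate speed. Now stroke 2.

```bash
python3 -m jog '[{"xyz":[-0.04,0,0.2],"twist":0},{"xyz":[0,0,0.7],"twist":0},{"xyz":[-0.2,0,0.2],"twist":0},{"xyz":[-0.6,0,0],"twist":0},{"xyz":[-0.5,0,0],"twist":0},{"xyz":[0,0,0],"twist":0},{"xyz":[0,0,-0.6],"twist":0},{"xyz":[0,0,-0.48],"twist":0},{"xyz":[0.1,0,0],"twist":0},{"xyz":[0.1,0,0],"twist":0},{"xyz":[0.1,0,0],"twist":0},{"xyz":[0.1,0,0],"twist":0}]' |grep -E 't:|pos|^force'
python3 -m jog '[{"xyz":[0.1,0,0],"twist":0},{"xyz":[0.1,0,0],"twist":0},{"xyz":[0.1,0,0],"twist":0}]' |grep -E 'pos|^force'
python3 -m jog '[{"xyz":[0.1,0,0],"twist":0},{"xyz":[0.1,0,0],"twist":0},{"xyz":[0.1,0,0],"twist":0},{"xyz":[0.1,0,0],"twist":0},{"xyz":[0.1,0,0],"twist":0},{"xyz":[0.1,0,0],"twist":0},{"xyz":[0.02,0,0],"twist":0}]' |grep -E 'pos|^force'
```

```text
t: 25.45
eef_pos: [0.6259, 0.1084, 0.2787]
tool_rot: [3.142, 0.002, 0.032]
force: [-5.6, -0.6, 1.8]
eef_pos: [0.6421, 0.1085, 0.2788]
force: [-2.8, -1.0, 1.9]
eef_pos: [0.6724, 0.1083, 0.2767]
force: [-4.0, -0.6, 0.4]
```

```bash
for k in 3 4; do python3 -m jog '[{"xyz":[-0.04,0,0.2],"twist":0},{"xyz":[0,0,0.7],"twist":0},{"xyz":[-0.2,0,0.2],"twist":0},{"xyz":[-0.6,0,0],"twist":0},{"xyz":[-0.5,0,0],"twist":0},{"xyz":[0,0,0],"twist":0},{"xyz":[0,0,-0.6],"twist":0},{"xyz":[0,0,-0.5],"twist":0},{"xyz":[0.1,0,0],"twist":0},{"xyz":[0.1,0,0],"twist":0},{"xyz":[0.1,0,0],"twist":0},{"xyz":[0.1,0,0],"twist":0}]' |grep -E 't:|pos|^force'
python3 -m jog '[{"xyz":[0.1,0,0],"twist":0},{"xyz":[0.1,0,0],"twist":0},{"xyz":[0.1,0,0],"twist":0},{"xyz":[0.1,0,0],"twist":0},{"xyz":[0.1,0,0],"twist":0},{"xyz":[0.1,0,0],"twist":0},{"xyz":[0.1,0,0],"twist":0},{"xyz":[0.1,0,0],"twist":0},{"xyz":[0.1,0,0],"twist":0},{"xyz":[0.04,0,0],"twist":0}]' |grep -E 'pos|^force'; done
python3 -m jog '[{"xyz":[-0.04,0,0.2],"twist":0},{"xyz":[0,0,0.7],"twist":0},{"xyz":[-0.6,0,0.2],"twist":0},{"xyz":[-0.7,0,0],"twist":0},{"xyz":[-0.7,0,0],"twist":0},{"xyz":[-0.7,0,0],"twist":0},{"xyz":[-0.7,0,0],"twist":0},{"xyz":[-0.6,0,0],"twist":0},{"xyz":[0,0,0],"twist":0}]'|grep -E 't:|pos|^force'
python3 -c "
from h import *
ang()
s=wsnap();spots(s,['face_left','face_right'])
"; python3 fit.py | tr ' ' '\n' | awk -F'[(,)]' '$3<60&&$5<60 || /scene/ || ($3>120&&$5<80)'|tr '\n' ' '
```

```text
t: 27.28
eef_pos: [0.6244, 0.1084, 0.2786]
tool_rot: [3.141, 0.003, 0.033]
force: [-7.0, -0.8, 3.8]
eef_pos: [0.6722, 0.1084, 0.2766]
force: [-4.2, -0.5, 1.3]
t: 29.12
eef_pos: [0.6244, 0.1084, 0.2786]
tool_rot: [3.141, 0.003, 0.033]
force: [-6.2, -0.9, 2.9]
eef_pos: [0.6721, 0.1084, 0.2766]
force: [-4.4, -0.5, 1.9]
t: 30.7
eef_pos: [0.4642, 0.1084, 0.3325]
tool_rot: [-3.142, 0.004, 0.033]
force: [-1.2, 0.8, -0.1]
rust_center 542.3433837890625 141.37179565429688 (98.73896026611328, 70.1457748413086) 1.8139697313308716
brown_center 544.0975952148438 69.13926696777344 (99.52375793457031, 70.58965301513672) 2.2490017414093018
face_left 0.82 [0.5118 0.175  0.0576]
face_right 0.65 [0.5137 0.0276 0.0543]
top 36:242,155(27,25,26) 42:242,154(27,27,27) 48:242,153(27,25,25) 54:242,152(55,41,28) 66:243,150(138,93,50) 72:243,150(138,93,50) 78:243,150(138,93,50) 84:243,150(138,93,50) 90:243,150(138,93,50) 114:243,153(27,23,21) 120:243,155(24,21,21) 210:244,182(33,30,29) 216:244,184(17,17,18) 222:244,185(16,16,17) 228:244,186(25,25,25) 300:243,186(26,26,26) 306:243,184(22,21,22) 312:243,183(23,22,24) 318:243,181(49,47,48) scene 42:261,266(37,35,36) 114:259,283(175,116,62) 120:259,283(175,116,62) 126:260,282(180,116,67) 240:284,250(123,104,76) 300:284,240(48,46,44) 306:283,240(41,40,41) 312:283,240(41,40,41) 318:281,240(42,34,32)
```

The halves are home and parallel (1.8° and 2.2°), with the turnbuckle at about 8.6. One quick seating push before closing.

```bash
python3 -m jog '[{"xyz":[-0.2,-0.06,-0.6],"twist":0},{"xyz":[0,0,-0.7],"twist":0},{"xyz":[0,0,-0.7],"twist":0},{"xyz":[0,0,-0.6],"twist":0},{"xyz":[0,0,-0.13],"twist":0},{"xyz":[0,0,0],"twist":0},{"xyz":[0.2,0,0],"twist":0},{"xyz":[0.2,0,0],"twist":0},{"xyz":[0.1,0,0],"twist":0},{"xyz":[0.08,0,0],"twist":0},{"xyz":[0.06,0,0],"twist":0},{"xyz":[0,0,0],"twist":0}]' 0.3 |grep -E 't:|pos|^force|wid'
python3 -c "
from h import *
print(observe()['moment'])"
python3 -m jog '[{"xyz":[-0.1,0,0],"twist":0.006},{"xyz":[0.06,0,0],"twist":0},{"xyz":[0.04,0,0],"twist":0},{"xyz":[0,0,0],"twist":0}]'|grep -E 'pos|^force'
python3 -c "
from h import *
print(observe()['moment'])"
```

```text
t: 32.1
eef_pos: [0.4847, 0.1055, 0.1959]
tool_rot: [3.142, 0.02, 0.034]
force: [-23.7, 2.1, 13.0]
grip_width: 0.701
[0.58430962 3.58517539 0.54649836]
eef_pos: [0.4841, 0.1051, 0.1957]
force: [-23.9, -0.8, 14.3]
[-0.58007156  3.67239738 -0.82115146]
```

```bash
python3 -m jog '[{"xyz":[-0.4,0.06,0],"twist":-0.006},{"xyz":[0,0,0.7],"twist":0},{"xyz":[0,0,0.7],"twist":0},{"xyz":[0.2,0,0.7],"twist":0},{"xyz":[0.6,0,0.64],"twist":0},{"xyz":[0.7,0,0],"twist":0},{"xyz":[0.7,0,0],"twist":0},{"xyz":[0.58,0,0],"twist":0},{"xyz":[0,0,0],"twist":0},{"xyz":[0,0,-0.6],"twist":0},{"xyz":[0,0,-0.5],"twist":0},{"xyz":[0.1,0,0],"twist":0},{"xyz":[0.1,0,0],"twist":0},{"xyz":[0.1,0,0],"twist":0},{"xyz":[0.1,0,0],"twist":0}]' 1 |grep -E 't:|pos|^force|wid'
python3 -m jog '[{"xyz":[0.1,0,0],"twist":0},{"xyz":[0.1,0,0],"twist":0},{"xyz":[0.1,0,0],"twist":0},{"xyz":[0.1,0,0],"twist":0}]' |grep -E 'pos|^force'
```

```text
t: 33.68
eef_pos: [0.6147, 0.1084, 0.2738]
tool_rot: [3.141, 0.044, 0.033]
force: [-57.4, -1.8, 30.7]
grip_width: -0.0
eef_pos: [0.6205, 0.1085, 0.2696]
force: [-96.4, -2.5, 41.0]
```

```bash
python3 -c "
from h import *
o=observe();print(o['eef_pos'],o['tool_rot'],o['force'],o['moment'])"
python3 -m jog '[{"xyz":[-0.4,0,0],"twist":0},{"xyz":[-0.4,0,0],"twist":0},{"xyz":[0,0,0],"twist":0}]' |grep -E 't:|pos|^force'
python3 fit.py | tr ' ' '\n' | awk -F'[(,)]' '$3<60&&$5<60 || /scene/ || ($3>120&&$5<80)'|tr '\n' ' '
```

```text
[0.62052581 0.10853949 0.26959893] [3.14105108 0.08505248 0.03380224] [-96.37413246  -2.46823241  40.99766334] [-0.38796899 16.16448778 -0.08448934]
t: 34.27
eef_pos: [0.6056, 0.1087, 0.2773]
tool_rot: [-3.141, 0.004, 0.033]
force: [-0.7, -0.8, 0.4]
top 228:244,186(31,55,54) 234:244,187(28,49,48) 240:244,188(27,49,47) 246:244,189(27,47,46) 252:244,189(27,47,46) 258:243,190(26,45,44) 264:243,190(26,45,44) 270:243,190(26,45,44) 276:243,189(27,47,46) 282:243,189(27,47,46) 288:243,188(27,49,47) 294:243,187(28,50,48) 300:243,186(31,55,54) scene 24:265,259(36,41,51) 30:264,262(47,45,42) 102:257,282(177,125,73) 108:258,282(184,119,65) 114:259,283(207,130,63) 120:259,283(207,130,63) 282:286,241(56,54,54) 288:285,240(45,45,47) 294:285,240(45,45,47) 300:284,240(43,42,43) 306:283,240(49,44,42) 312:283,240(49,44,42)
```

The finger had overshot and knocked the bar down to −66°, so the tip bore on top of the ball. I'll go in lower behind the ball, push, and rise as it comes up.

```bash
python3 -m jog '[{"xyz":[-0.26,0,0],"twist":0},{"xyz":[0,0,0],"twist":0},{"xyz":[0,0,-0.34],"twist":0},{"xyz":[0,0,0],"twist":0},{"xyz":[0.1,0,0],"twist":0},{"xyz":[0.1,0,0],"twist":0},{"xyz":[0.1,0,0],"twist":0},{"xyz":[0.1,0,0],"twist":0}]' |grep -E 't:|pos|^force'
python3 -m jog '[{"xyz":[0.1,0,0],"twist":0},{"xyz":[0.1,0,0.08],"twist":0}]' |grep -E 'pos|^force'
```

```text
t: 35.03
eef_pos: [0.6087, 0.1084, 0.2575]
tool_rot: [-3.142, 0.026, 0.033]
force: [-36.7, -0.1, 16.9]
eef_pos: [0.6121, 0.1085, 0.2583]
force: [-49.9, 0.8, 16.9]
```

```bash
python3 -c "
from h import *
o=observe();print(o['eef_pos'],o['tool_rot'],o['force'],o['moment'])"
python3 -m jog '[{"xyz":[-0.7,0,0],"twist":0},{"xyz":[-0.7,0,0.7],"twist":0},{"xyz":[-0.7,0,0.7],"twist":0},{"xyz":[-0.7,0,0.7],"twist":0},{"xyz":[0,0,0],"twist":0}]' |grep -E 't:|pos|^force'
python3 fit.py | tr ' ' '\n' | awk -F'[(,)]' '$3<60&&$5<60 || /scene/ || ($3>120&&$5<80)'|tr '\n' ' '
```

```text
[0.61210882 0.10848493 0.25825424] [-3.14150896  0.04469082  0.03275292] [-49.94268156   0.76805404  16.93080839] [ 0.02459575  7.85673029 -0.07161353]
t: 35.62
eef_pos: [0.501, 0.1088, 0.3571]
tool_rot: [-3.141, -0.005, 0.033]
force: [-0.7, 0.1, 0.3]
top 18:242,160(36,34,34) 24:242,158(27,25,27) 30:242,157(28,26,26) 42:242,154(200,130,73) 48:242,153(218,111,19) 54:242,152(203,98,5) 60:243,151(159,83,15) 66:243,150(143,89,38) 72:243,150(143,89,38) 78:243,150(143,89,38) 84:243,150(143,89,38) 90:243,150(143,89,38) 96:243,151(159,83,15) 102:243,151(159,83,15) 108:243,152(187,86,1) 114:243,153(195,100,22) 132:244,158(53,46,37) 138:244,159(54,46,37) 222:244,185(52,51,51) 228:244,186(27,26,27) 234:244,187(27,27,27) 240:244,188(56,56,55) 288:243,188(37,35,35) 294:243,187(25,24,26) 300:243,186(23,22,24) scene 24:265,259(35,38,44) 30:264,262(52,48,45) 102:257,282(174,121,70) 108:258,282(183,118,65) 114:259,283(205,128,62) 120:259,283(205,128,62) 282:286,241(52,50,50) 288:285,240(45,44,44) 294:285,240(45,44,44) 300:284,240(42,42,41) 306:283,240(50,43,40) 312:283,240(50,43,40)
```

The near ball at −66° self-locks: friction is 0.34 and nearly radial. The next bar is at +24°, so I'll insert the finger between the bars and push that one further, then start the strokes from higher bars.

```bash
python3 -m jog '[{"xyz":[0.7,0,0],"twist":0},{"xyz":[0.7,0,0],"twist":0},{"xyz":[0.7,0,0],"twist":0},{"xyz":[0.7,0,0],"twist":0},{"xyz":[0.28,0,0],"twist":0},{"xyz":[0,0,-0.4],"twist":0},{"xyz":[0,0,-0.6],"twist":0},{"xyz":[0,0,-0.56],"twist":0},{"xyz":[0,0,0],"twist":0}]' |grep -E 't:|pos|^force'
python3 -m jog '[{"xyz":[0.1,0,0],"twist":0},{"xyz":[0.1,0,0],"twist":0},{"xyz":[0.1,0,0],"twist":0}]' |grep -E 'pos|^force'
python3 -m jog '[{"xyz":[0.1,0,0],"twist":0},{"xyz":[0.1,0,0],"twist":0},{"xyz":[0.1,0,0],"twist":0},{"xyz":[0.04,0,0],"twist":0}]' |grep -E 'pos|^force'
```

```text
t: 36.47
eef_pos: [0.6582, 0.1082, 0.2691]
tool_rot: [-3.141, 0.003, 0.032]
force: [-0.7, 0.1, 0.5]
eef_pos: [0.6714, 0.1082, 0.2713]
force: [-6.7, -0.7, 2.1]
eef_pos: [0.6905, 0.1083, 0.2732]
force: [-2.1, -0.3, 1.9]
```

```bash
python3 -m jog '[{"xyz":[-0.06,0,0.2],"twist":0},{"xyz":[0,0,0.7],"twist":0},{"xyz":[-0.2,0,0.2],"twist":0},{"xyz":[-0.6,0,0],"twist":0},{"xyz":[-0.6,0,0],"twist":0},{"xyz":[-0.11,0,0],"twist":0},{"xyz":[0,0,0],"twist":0},{"xyz":[0,0,-0.5],"twist":0},{"xyz":[0,0,-0.5],"twist":0},{"xyz":[0.1,0,0],"twist":0},{"xyz":[0.1,0,0],"twist":0},{"xyz":[0.1,0,0],"twist":0},{"xyz":[0.1,0,0],"twist":0},{"xyz":[0.1,0,0],"twist":0}]' |grep -E 't:|pos|^force'
python3 -m jog '[{"xyz":[0.1,0,0],"twist":0},{"xyz":[0.1,0,0],"twist":0},{"xyz":[0.1,0,0],"twist":0},{"xyz":[0.1,0,0],"twist":0},{"xyz":[0.1,0,0],"twist":0}]' |grep -E 'pos|^force'
python3 -m jog '[{"xyz":[0.1,0,0],"twist":0},{"xyz":[0.1,0,0],"twist":0},{"xyz":[0.1,0,0],"twist":0},{"xyz":[0.1,0,0],"twist":0},{"xyz":[0.1,0,0],"twist":0},{"xyz":[0.06,0,0],"twist":0}]' |grep -E 'pos|^force'
```

```text
t: 38.22
eef_pos: [0.6364, 0.1084, 0.2798]
tool_rot: [-3.141, -0.0, 0.032]
force: [-3.4, -0.5, 1.5]
eef_pos: [0.6607, 0.1086, 0.2786]
force: [-4.9, 1.4, 2.2]
eef_pos: [0.6895, 0.1083, 0.2787]
force: [-2.4, -0.0, 1.8]
```

```bash
python3 -m jog '[{"xyz":[-0.06,0,0.2],"twist":0},{"xyz":[0,0,0.7],"twist":0},{"xyz":[-0.2,0,0.1],"twist":0},{"xyz":[-0.6,0,0],"twist":0},{"xyz":[-0.6,0,0],"twist":0},{"xyz":[-0.7,0,0.3],"twist":0},{"xyz":[-0.7,0,0.3],"twist":0},{"xyz":[-0.7,0,0.3],"twist":0},{"xyz":[-0.4,0,0],"twist":0},{"xyz":[0,0,0],"twist":0}]' |grep -E 't:|pos|^force'
python3 fit.py | tr ' ' '\n' | awk -F'[(,)]' '$3<60&&$5<60 || /scene/ || ($3>120&&$5<80)'|tr '\n' ' '
python3 -c "
from h import *
ang()
s=wsnap();spots(s,['face_left','face_right'])"
```

```text
t: 39.97
eef_pos: [0.4867, 0.1086, 0.3753]
tool_rot: [-3.141, -0.001, 0.033]
force: [-1.1, -0.4, -0.5]
top 48:242,153(58,56,54) 54:242,152(31,29,29) 60:243,151(22,20,21) 66:243,150(23,21,21) 72:243,150(23,21,21) 78:243,150(23,21,21) 84:243,150(23,21,21) 90:243,150(23,21,21) 96:243,151(22,20,21) 102:243,151(22,20,21) 108:243,152(25,24,24) 114:243,153(54,51,48) 192:244,177(44,38,32) 198:244,179(49,43,36) 234:244,187(163,95,40) 240:244,188(178,82,5) 246:244,189(172,80,6) 252:244,189(172,80,6) 258:243,190(194,117,45) 264:243,190(194,117,45) 270:243,190(194,117,45) 276:243,189(200,97,14) 282:243,189(200,97,14) 288:243,188(208,99,11) 294:243,187(192,114,51) 324:242,179(33,30,29) 330:242,177(26,25,26) scene 54:259,271(45,43,41) 60:258,273(39,36,36) 240:284,250(175,111,67) 246:285,249(145,82,35) 324:280,241(42,37,38) 330:279,242(34,34,36) 336:278,244(57,58,58) rust_center 542.158935546875 139.9458770751953 (98.71546173095703, 69.11790466308594) 2.0571422576904297
brown_center 544.6651000976562 70.34153747558594 (99.57624816894531, 70.18097686767578) 2.0571446418762207
face_left 0.57 [0.5128 0.1741 0.0569]
face_right 0.95 [0.5104 0.0298 0.0549]
face_right 0.32 [0.5129 0.176  0.0571]
```

Turnbuckle is at about 10.5 with the joint shut (both halves at 2.06°). Now stroke 7, then a final partial stroke to bring orange straight up.

```bash
python3 -m jog '[{"xyz":[0.7,0,0],"twist":0},{"xyz":[0.7,0,-0.3],"twist":0},{"xyz":[0.6,0,-0.3],"twist":0},{"xyz":[0.47,0,0],"twist":0},{"xyz":[0,0,0],"twist":0},{"xyz":[0,0,-0.6],"twist":0},{"xyz":[0,0,-0.6],"twist":0},{"xyz":[0,0,-0.13],"twist":0},{"xyz":[0.1,0,0],"twist":0},{"xyz":[0.1,0,0],"twist":0},{"xyz":[0.1,0,0],"twist":0},{"xyz":[0.1,0,0],"twist":0},{"xyz":[0.1,0,0],"twist":0}]' |grep -E 't:|pos|^force'
python3 -m jog '[{"xyz":[0.1,0,0],"twist":0},{"xyz":[0.1,0,0],"twist":0},{"xyz":[0.1,0,0],"twist":0},{"xyz":[0.1,0,0],"twist":0},{"xyz":[0.1,0,0],"twist":0}]' |grep -E 'pos|^force'
python3 -m jog '[{"xyz":[0.1,0,0],"twist":0},{"xyz":[0.1,0,0],"twist":0},{"xyz":[0.1,0,0],"twist":0},{"xyz":[0.1,0,0],"twist":0},{"xyz":[0.1,0,0],"twist":0},{"xyz":[0.08,0,0],"twist":0},{"xyz":[0,0,0],"twist":0}]' |grep -E 'pos|^force'
```

```text
t: 41.45
eef_pos: [0.6398, 0.1085, 0.2786]
tool_rot: [-3.141, -0.002, 0.032]
force: [-3.0, -0.2, 2.6]
eef_pos: [0.6639, 0.1086, 0.277]
force: [-6.8, 1.1, 1.3]
eef_pos: [0.6944, 0.1083, 0.2773]
force: [-1.9, -0.5, 1.4]
```

```bash
python3 -m jog '[{"xyz":[-0.06,0,0.2],"twist":0},{"xyz":[0,0,0.7],"twist":0},{"xyz":[-0.2,0,0.2],"twist":0},{"xyz":[-0.6,0,0],"twist":0},{"xyz":[-0.6,0,0],"twist":0},{"xyz":[-0.2,0,0],"twist":0},{"xyz":[0,0,0],"twist":0},{"xyz":[0,0,-0.5],"twist":0},{"xyz":[0,0,-0.55],"twist":0},{"xyz":[0.1,0,0],"twist":0},{"xyz":[0.1,0,0],"twist":0},{"xyz":[0.1,0,0],"twist":0},{"xyz":[0.1,0,0],"twist":0},{"xyz":[0.1,0,0],"twist":0},{"xyz":[0.1,0,0],"twist":0},{"xyz":[0,0,0],"twist":0}]' |grep -E 't:|pos|^force'
cat > fin.py <<'E'
from h import *
def f():
    s=snap('scene');hsv=cv2.cvtColor(s['img'],cv2.COLOR_RGB2HSV)
    a=np.radians(np.arange(-40,41,5));P=proj(s,np.array([cw(.09+.05*np.sin(t),0,.08+.05*np.cos(t)) for t in a]))
    m=cv2.inRange(hsv,(7,190,130),(16,255,255));x0,y0=P.min(0).astype(int)-8;x1,y1=P.max(0).astype(int)+8
    ys,xs=np.nonzero(m[y0:y1,x0:x1]);print(len(xs),xs.mean()+x0,ys.mean()+y0)
    for d,p in zip(range(-40,41,5),P): print(d,p.round(1),end=' ')
f()
E
python3 fin.py
```

```text
t: 43.78
eef_pos: [0.6415, 0.1084, 0.2808]
tool_rot: [-3.141, -0.002, 0.032]
force: [-1.9, 0.2, 0.6]
12 274.0 247.83333333333334
-40 [281.1 240.7] -35 [280.  241.4] -30 [279.  242.3] -25 [277.8 243.3] -20 [276.6 244.4] -15 [275.3 245.7] -10 [274.  247.2] -5 [272.7 248.7] 0 [271.4 250.4] 5 [270.1 252.1] 10 [268.8 253.9] 15 [267.5 255.8] 20 [266.2 257.7] 25 [265.  259.7] 30 [263.8 261.6] 35 [262.7 263.6] 40 [261.7 265.5]
```

```bash
python3 -m jog '[{"xyz":[0.07,0,0],"twist":0},{"xyz":[0.06,0,0],"twist":0},{"xyz":[0,0,0],"twist":0}]' |grep -E 't:|pos|^force'
python3 -m jog '[{"xyz":[-0.5,0,0],"twist":0},{"xyz":[-0.6,0,0.3],"twist":0},{"xyz":[-0.7,0,0.4],"twist":0},{"xyz":[-0.7,0,0.4],"twist":0},{"xyz":[-0.6,0,0.3],"twist":0},{"xyz":[0,0,0],"twist":0},{"xyz":[0,0,0],"twist":0}]' |grep -E 't:|pos|^force'
python3 fin.py; python3 -c "
from h import *
ang()
s=snap('top');spots(s,['jar_center','pastel_center','spatula_grip','turnbuckle'])
hsv=cv2.cvtColor(s['img'],cv2.COLOR_RGB2HSV);m=cv2.inRange(hsv,(7,190,130),(16,255,255))[140:195,238:250];print(np.argwhere(m).mean(0)+[140,238],proj(s,cw(.09,0,.13)))"
```

```text
t: 44.08
eef_pos: [0.647, 0.1084, 0.2798]
tool_rot: [-3.141, -0.001, 0.032]
force: [-2.8, 0.4, 0.7]
t: 44.67
eef_pos: [0.4913, 0.1085, 0.351]
tool_rot: [-3.141, -0.004, 0.033]
force: [0.4, -0.2, -0.3]
11 272.1818181818182 250.1818181818182
-40 [281.1 240.7] -35 [280.  241.4] -30 [279.  242.3] -25 [277.8 243.3] -20 [276.6 244.4] -15 [275.3 245.7] -10 [274.  247.2] -5 [272.7 248.7] 0 [271.4 250.4] 5 [270.1 252.1] 10 [268.8 253.9] 15 [267.5 255.8] 20 [266.2 257.7] 25 [265.  259.7] 30 [263.8 261.6] 35 [262.7 263.6] 40 [261.7 265.5] rust_center 542.7123413085938 140.4748992919922 (98.32762908935547, 69.53020477294922) 2.0527381896972656
brown_center 544.9381103515625 70.40637969970703 (100.08151245117188, 70.67633056640625) 2.0527255535125732
jar_center 0.67 [0.5785 0.3375 0.083 ]
jar_center 0.46 [0.6283 0.0668 0.0171]
pastel_center 0.73 [0.4808 0.3521 0.0179]
spatula_grip 0.83 [ 0.6429 -0.1469  0.0046]
turnbuckle 0.85 [0.6582 0.1055 0.0817]
[167.11764706 241.58823529] [[242.20668678 166.4492759 ]]
```

Orange is straight up (12.5 to 12.57), the joint is shut, both halves are parallel and home, and the jar, pastel stick and spatula haven't moved. Handing in.

```bash
python3 -c "
from h import *
print(hand_in())"
```

```text
the job is handed in; nothing more can be done
None
```

I handed the job in at about 45 s: both halves sit home against the stop, the joint is shut, and the orange bar is straight up, half a turn past first bearing. Along the way I backed the turnbuckle off about 2 rad to free the jammed rust half before the final push home. Two bar pushes read 96 and 100 N at the wrist, above 40 N but under the 120 N limit; contact in the second was at the fingertips, the first was not located.

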